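# Set out the demonstration radio station on the stall

### The job

Set out the demonstration station around the radio, everything upright and with its front facing the same way as the radio's front: the antenna tuner on top of the radio, centred, and the needle meter centred on top of the tuner, both with their fronts in line with the radio's front panel; the loudspeaker on the table about midway between the radio and the power supply, its front also in line with the radio's. The Morse key goes on the table in front of the middle of the radio, 40 mm clear of the front panel, pointing straight out with its knob away from the radio. Leave the small carton and the clock where they are.

Things in the scene. Friction and masses are not known exactly. Their poses are not given: they have to be found in the camera images.
- radio: The radio: dark grey metal box, 160 wide, 160 deep, 60 mm high, heavy (does not move), flat top. The front panel has a display window and one large tuning knob standing 15 mm proud; the rear has cooling fins. Origin: middle of the front panel's lower edge, on the table. +x points straight out of the front panel, y along its width, z up; the case lies from x = -160 to 0 mm, y = -80 to 80 mm. Which side of it the power supply stands on varies.
- psu: The power supply: light grey box with two small dial gauges on an aluminium front, 110 wide, 150 deep, 75 mm high, heavy (does not move). It stands in a row with the radio, facing about the same way, with a gap of 115 to 127 mm between their facing sides. Origin: middle of the front panel's lower edge, on the table; +x out of the front panel, y along its width, z up; the case lies from x = -150 to 0 mm, y = -55 to 55 mm.
- tuner_c (a point): The antenna tuner, loose: wide low grey box, 140 wide (y), 60 deep (x), 44 mm high, 0.4 to 0.65 kg, aluminium front with two round black knobs standing 12 mm proud near its ends and two sockets on the rear standing 13 mm proud near its ends; the middle 66 mm of the front and rear faces is flat and clear for a grip across the 60 mm depth. Point: centre of the box, 22 mm above its underside. +x points out of the front, z up. Underside and top are flat.
- meter_c (a point): The needle meter, loose: black box, 110 wide (y), 52 deep (x), 60 mm high, 0.3 to 0.52 kg, with one large white dial window with two crossing needles on the front; two sockets on the rear stand 13 mm proud near its ends, 22 mm up; the middle 60 mm of the rear is clear for a grip across the 52 mm depth. Point: centre of the box, 30 mm above its underside. +x points out of the dial, z up.
- speaker_c (a point): The loudspeaker, loose: upright black box, 56 wide (y), 60 deep (x), 85 mm high, 0.45 to 0.8 kg, with a round wire grille on the front. Point: centre of the box, 42.5 mm above its underside. +x points out of the grille, z up. In the gap there is room for fingers at its front and rear, hardly at its sides.
- key_c (a point): The Morse key, loose: dark wooden base 90 long (x), 50 wide (y), 18 mm high, with a brass lever along it and a round black knob over the +x end; 44 mm high overall, all metal parts within 21 mm of the centre line, 0.38 to 0.65 kg. Grip the base across its 50 mm width. Point: centre of the wooden base, 9 mm above its underside. +x points along the lever to the knob end, y across, z up.
- carton_c (a point): A bystander, to be left alone: small closed white carton with a brown band, 70 x 50 x 40 mm high, standing loose on the table. Point: its centre, 20 mm up; x along the 70 mm.
- clock_c (a point): A bystander, to be left alone: small white desk clock with a round dial, 66 wide (y), 32 deep (x), 62 mm high, standing loose on the rear half of the power supply's top. Point: its centre, 31 mm above the top of the power supply; +x out of the dial.
Mind the look-alikes: they are no part of the job. Leave any pink, purple or red look-alike of the part that bears speaker_c alone.

How it is judged:
At the end, for the whole second after the job is handed in: Tuner on radio, meter on tuner, key 40 mm before the radio: centred and fronts placed within 15 mm. Speaker midway between radio and supply, 12 mm clear of each, front in line within 15 mm. All upright, facing the radio's way within 0.2 rad, at rest; carton and clock within 20 mm of their start (x of tuner_c in the frame of radio between -0.045 and -0.015 m and y of tuner_c in the frame of radio between -0.015 and 0.015 m and z of tuner_c in the frame of radio between 0.074 and 0.09 m and x of meter_c in the frame of radio between -0.041 and -0.011 m and y of meter_c in the frame of tuner_c between -0.015 and 0.015 m and z of meter_c in the frame of tuner_c between 0.044 and 0.06 m and x of speaker_c in the frame of radio between -0.045 and -0.015 m and height (world z) of speaker_c between 0.0345 and 0.0505 m and ((y of speaker_c in the frame of radio above 0.12 m and y of speaker_c in the frame of psu below -0.095 m) or (y of speaker_c in the frame of radio below -0.12 m and y of speaker_c in the frame of psu above 0.095 m)) and x of key_c in the frame of radio between 0.07 and 0.1 m and y of key_c in the frame of radio between -0.015 and 0.015 m and height (world z) of key_c between 0.003 and 0.015 m and angle between each of tuner_c, meter_c, speaker_c, key_c's own z axis and vertical below 0.1 rad and angle between the x axis of each of tuner_c, meter_c, speaker_c, key_c and the x axis of radio, either way round below 0.2 rad and x of key_c in the frame of tuner_c above 0.03 m and x of key_c in the frame of meter_c above 0.03 m and x of key_c in the frame of speaker_c above 0.03 m and x of radio in the frame of key_c below -0.03 m and linear speed of each of tuner, meter, speaker, key below 0.02 m/s and distance of each of carton_c, clock_c from where it was at the start of the episode below 0.02 m); the robot touches nothing.
It fails at once if the small carton is shifted (distance of carton_c from where it was at the start of the episode above 0.02 m).
It fails at once if the clock on the power supply is shifted (distance of clock_c from where it was at the start of the episode above 0.02 m).
It also fails if it takes over 122 s, if anything falls off the work surface, if the arm or the gripper's body presses on something with over 40 N, if the wrist force passes 120 N, or if a joint passes its speed limit or range.

### The arm

A 7-joint arm with a two-finger parallel gripper is mounted at the origin on the work surface. World frame = base frame: x ahead of the robot, y to its left, z up, the work surface at z = 0. Lengths are in m, angles in rad, forces in N, time in s.
With the tool pointing down it reaches from about 0.425 to 0.925 m from the base axis. Payload 6.8 kg.
Tool frame: the origin (TCP) lies at the very end of the fingers, on their centre line; the grasp point (between the pads) lies 19 mm behind it; z points along the fingers, x is the direction in which the jaws open and shut, and the axes are right-handed (so a half turn about z gives the same grasp; the last joint's range is limited). The gripper opens to 85 mm and grips with 20 to 120 N. Pads are 22 mm wide; open, the fingers measure 114 mm over their backs; the gripper's body (76 mm by 85 mm) begins 54 mm behind the grasp point. The pads swing forward as they close: fully open they stand 13 mm farther back than shut.
Start: joints at [-1.394, 0.477, 0.022, 1.555, -0.011, 1.109, -0.083], TCP at [0.19, 0.648, 0.231] pointing down, gripper open.
Joint ranges: [-2.96, 2.96], [-0.34, 2.1], [-1.41, 1.46], [0.24, 2.44], [-1.37, 4.51], [0.17, 1.92], [-2.96, 2.96]. Speed limits (rad/s): [2.39, 2.39, 3.14, 3.14, 3.14, 3.14, 3.14].

### API

Orientations are given as a rotation vector (axis times angle).
In Python, from bench import * gives the robot as it stands.
- The arm moves only by the tool servo_tool, never from a script. Its argument "increments" is one flat list of numbers, 7 for each row, row after row: the shift along the tool's x, y, z in mm, then the turn, a rotation vector about the tool's x, y, z in rad, then the finger opening in mm, from 0 to 85.4. In form: [tx, ty, tz, wx, wy, wz, fingers, tx, ty, tz, wx, wy, wz, fingers, ...]. A call has exactly 8 rows; each row shifts and turns the commanded pose from where the row before left it, along the tool's axes as they then stand; what a row does not reach is not made up. A row lasts 1/8 s, in which the tool goes at most 62.5 mm and 10.7 degrees, less where a joint would pass 70% of its speed; a pose out of reach is approached as far as the arm can. A call is refused whole if a number of a shift passes 62.5 or a number of a turn 0.188, either way. A call with a gripper value outside its range is refused whole. The fingers move at their own pace and stop on an object; "squeeze" is the grip in N (left out, the last holds). Time passes only in rows, so rows that do not move let the fingers close, or fill a call up. It gives the time, the measured TCP pose, the force and the opening at its end, in the units of the state.
- get_obs(): the state, without advancing time (a new reading comes with each control period).
- grab_frame(name): name is "scene" or "top" or "wrist"; returns (picture, depth): 384x512x3 uint8, red, green, blue; 384x512 float32, m along the optical axis (not along the pixel's ray), 0 where there is no reading.
- calibration(name): a dict with "fx", "fy", "cx", "cy" (pixels), "eye" and "orientation" of the camera in the world; the wrist camera has in their place "T_tool_cam" (4x4, takes a point from camera to tool coordinates, whose origin is the TCP and whose axes are the tool frame's). Camera axes: x right, y up, looking along -z (the intrinsics and any distortion apply to the point x, -y, -z); pixel columns grow to the right and rows downward; lengths in m; the calibration is good to about 2 mm. A picture is of the moment at which its call begins: read the wrist's pose just before it. calibration takes no time and is no camera call.
- hand_in(): hands the job in, once; it reports no verdict.
The state is a dict: "clock": time; "joints": joint angles; "qvel": joint speeds; "tau": joint torques, N m; "tcp_pos": TCP position; "orientation": TCP orientation; "contact_force": force on the tool from outside, world axes, zero at the start; "moment": the same for the moment, N m; "grip_width": finger opening in m.
Only numpy, scipy, OpenCV 4.12 (cv2) and the standard library are available. Lean on these libraries where they do the work, as an engineer would, in place of code of your own. Each camera call takes 0.05 s, during which the arm holds its last target.

## Working session

There is one attempt and no reset: what is moved stays moved. The work goes in short steps, Python scripts to look and compute and a tool call to move; the robot and the scene stay as the last step left them, time stands still between calls to the robot, and variables do not carry over. Pictures are saved under pics/ and viewed, and the job is handed in when it is done.

Besides the shell and the picture viewer there is one more tool, called as name(argument=value, ...) on one line, values as JSON. servo_tool: Moves the arm, as the interface text tells. Its arguments: {"type":"object","properties":{"increments":{"type":"array","items":{"type":"number"}},"squeeze":{"type":"number"}},"required":["increments"]}

```bash
mkdir -p pics
cat > h.py <<'E'
from bench import *
import numpy as np, cv2
from scipy.spatial.transform import Rotation as R
def save(n,im): cv2.imwrite('pics/'+n+'.png',im[:,:,::-1])
E
python3 - <<'E'
from h import *
print(get_obs())
for n in ['scene','top','wrist']:
    print(n,calibration(n))
np.set_printoptions(precision=4,suppress=True)
for n in ['scene','top']:
    p,d=grab_frame(n); save(n+'0',p); np.savez(n+'0.npz',p=p,d=d)
E
```

```text
{'clock': 0.0, 'joints': array([-1.39407704,  0.47781048,  0.0223768 ,  1.55649109, -0.01151457,
        1.10926599, -0.08310114]), 'qvel': array([ 0.00207427, -0.00031366,  0.00086133,  0.00193736,  0.00028946,
       -0.00063864, -0.0008555 ]), 'tau': array([-2.63497677e-04, -5.96465492e+01,  1.60802275e+00, -2.81196839e+01,
        1.25496447e-02,  9.39669320e-03, -9.92920860e-06]), 'tcp_pos': array([0.1895284 , 0.64721742, 0.23030273]), 'orientation': array([ 2.51328340e+00,  1.88291237e+00, -2.17954884e-03]), 'contact_force': array([-0.6257278 , -0.52037862, -0.01016548]), 'moment': array([-0.02383164,  0.06989212,  0.03820255]), 'grip_width': 0.08520468286953804}
scene {'fx': 411.4788781511766, 'fy': 411.4788781511766, 'cx': 253.49139846573865, 'cy': 188.6554343678659, 'eye': array([ 0.99475677, -0.33296988,  1.02660789]), 'orientation': array([0.5247256 , 0.23911002, 0.81665532])}
top {'fx': 427.96351766025566, 'fy': 427.96351766025566, 'cx': 253.1097073116803, 'cy': 192.34630265286813, 'eye': array([0.29023979, 0.03669805, 1.35367936]), 'orientation': array([ 0.16621508, -0.1521142 , -1.51870188])}
wrist {'fx': 277.60948005437444, 'fy': 277.60948005437444, 'cx': 255.4941953663136, 'cy': 190.94276807061127, 'T_tool_cam': array([[ 9.99999796e-01, -6.37728659e-04, -3.02511218e-05,
        -2.39723405e-04],
       [-6.15277148e-04, -9.49979669e-01, -3.12311143e-01,
        -8.03304557e-02],
       [ 1.70431816e-04,  3.12311098e-01, -9.49979868e-01,
        -1.41775387e-01],
       [ 0.00000000e+00,  0.00000000e+00,  0.00000000e+00,
         1.00000000e+00]])}
```

View pics/scene0.png

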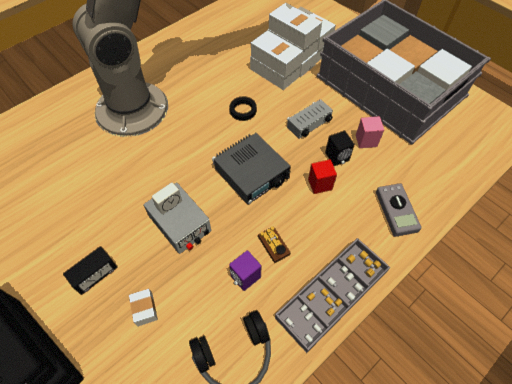

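View pics/top0.png

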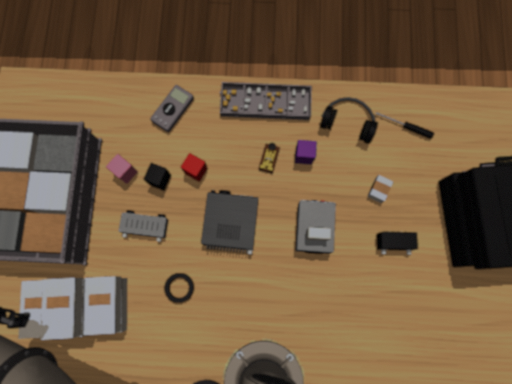

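```bash
cat >> h.py <<'E'
def cam(n,o=None):
    c=calibration(n)
    if n=='wrist':
        T=np.eye(4);T[:3,:3]=R.from_rotvec(o['orientation']).as_matrix();T[:3,3]=o['tcp_pos']
        T=T@c['T_tool_cam']
    else:
        T=np.eye(4);T[:3,:3]=R.from_rotvec(c['orientation']).as_matrix();T[:3,3]=c['eye']
    return c,T
def cloud(d,c,T):
    v,u=np.mgrid[:d.shape[0],:d.shape[1]]
    P=np.stack([(u-c['cx'])/c['fx']*d,-(v-c['cy'])/c['fy']*d,-d],-1)
    W=P@T[:3,:3].T+T[:3,3]; W[d<=0]=np.nan
    return W
def plane(uv,z,c,T):
    uv=np.atleast_2d(np.asarray(uv,float))
    r=np.stack([(uv[:,0]-c['cx'])/c['fx'],-(uv[:,1]-c['cy'])/c['fy'],-np.ones(len(uv))],-1)@T[:3,:3].T
    return T[:3,3]+r*((z-T[2,3])/r[:,2])[:,None]
E
python3 - <<'E'
from h import *
np.set_printoptions(precision=4,suppress=True)
for n in ['scene','top']:
    z=np.load(n+'0.npz');c,T=cam(n);W=cloud(z['d'],c,T)
    S={'scene':dict(radio=(250,165),psu=(180,220),tuner=(308,115),meter=(88,265),spk=(338,145),key=(273,243),carton=(143,300),red=(322,170)),
     'top':dict(radio=(230,222),psu=(316,225),tuner=(143,224),meter=(398,240),spk=(157,176),key=(268,158),carton=(381,188),clock=(319,233),red=(194,166))}[n]
    print(n,'table z',np.nanmedian(W[...,2][np.abs(W[...,2])<.02]))
    H=dict(radio=.06,psu=.075,tuner=.044,meter=.06,spk=.085,key=.018,carton=.04,clock=.137,red=.06)
    for k,(u,v) in S.items():
        h=np.nanmedian(W[v-1:v+2,u-1:u+2,2])
        print(k,'h',h,end=' ')
        hh=H[k]; m=(np.abs(W[...,2]-hh)<(.008 if k!='key' else .006)).astype(np.uint8)
        nl,lab=cv2.connectedComponents(m,connectivity=4)
        l=lab[v,u]
        if l==0: print('nolab');continue
        p=W[lab==l][:,:2]
        r=cv2.minAreaRect((p*1000).astype(np.float32))
        print(len(p),[np.round(x,1) for x in r])
    crop={'scene':(220,90,160,120),'top':(100,120,220,160)}[n]
    x,y,w,h=crop; save(n+'c',cv2.resize(z['p'][y:y+h,x:x+w],None,fx=3.6,fy=3.6,interpolation=cv2.INTER_CUBIC))
    x,y,w,h={'scene':(50,180,240,150),'top':(240,120,200,150)}[n]; save(n+'d',cv2.resize(z['p'][y:y+h,x:x+w],None,fx=3.3,fy=3.3,interpolation=cv2.INTER_CUBIC))
E
```

```text
scene table z 0.001855401761378772
radio h 0.06203309463539919 2713 [array([470.1, 124. ]), array([161.7, 187.9]), np.float64(86.0)]
psu h 0.07691861912157716 1659 [array([ 463.5, -137.6]), array([110.8, 157. ]), np.float64(88.4)]
tuner h 0.04700539394923531 720 [array([449.7, 394.1]), array([144.7,  71.2]), np.float64(85.5)]
meter h 0.06126796140216284 944 [array([ 432.5, -390.3]), array([ 56. , 109.9]), np.float64(0.9)]
spk h 0.08768226327624584 349 [array([598.4, 359.7]), array([57.9, 60.9]), np.float64(71.8)]
key h 0.022860802125031388 369 [array([685.4,  11.6]), array([51., 91.]), np.float64(76.5)]
carton h 0.0417449747446067 639 [array([ 595.3, -344.1]), array([50.8, 72.9]), np.float64(66.3)]
red h 0.08595738108643447 nolab
top table z -0.0002474617659262712
radio h 0.058727538652714295 2782 [array([467.9, 121.8]), array([160.2, 181.9]), np.float64(86.4)]
psu h 0.07452699842455046 1529 [array([ 460.6, -140.5]), array([110.5, 157.6]), np.float64(88.3)]
tuner h 0.04319606277355503 882 [array([444.8, 391.8]), array([142.2,  63.6]), np.float64(87.7)]
meter h 0.06015782838506656 639 [array([ 431.3, -393. ]), array([ 52.5, 111.8]), np.float64(0.5)]
spk h 0.08417298887947156 350 [array([597. , 357.3]), array([57.2, 60.5]), np.float64(70.5)]
key h 0.031495006320400254 nolab
carton h 0.04072143508654236 366 [array([ 595.2, -346.9]), array([51.6, 71.2]), np.float64(66.3)]
clock h 0.13704297690592226 271 [array([ 433.9, -141.1]), array([66.5, 33.7]), np.float64(89.6)]
red h 0.0845410962597044 nolab
```

View pics/scenec.png

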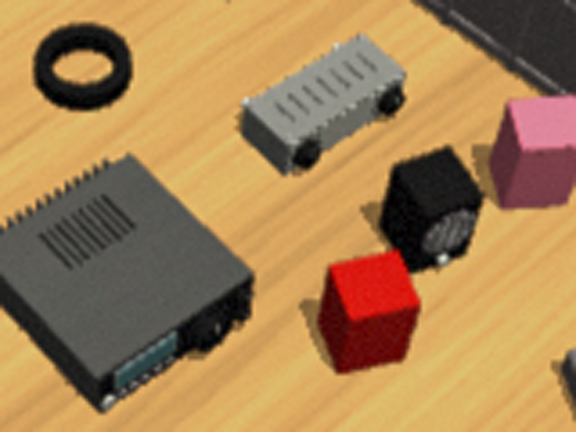

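View pics/scened.png

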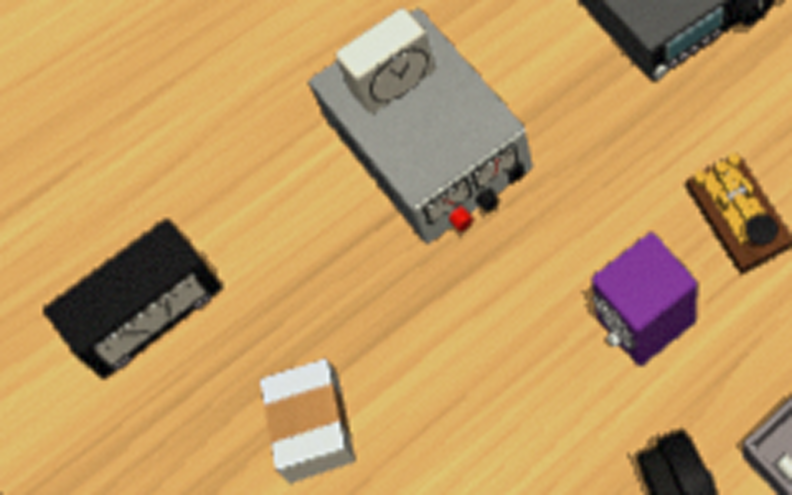

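View pics/topc.png

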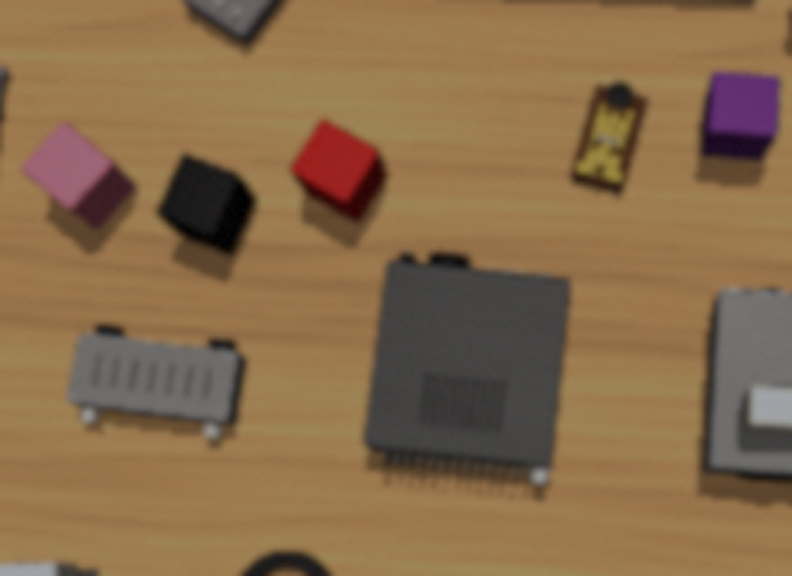

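View pics/topd.png

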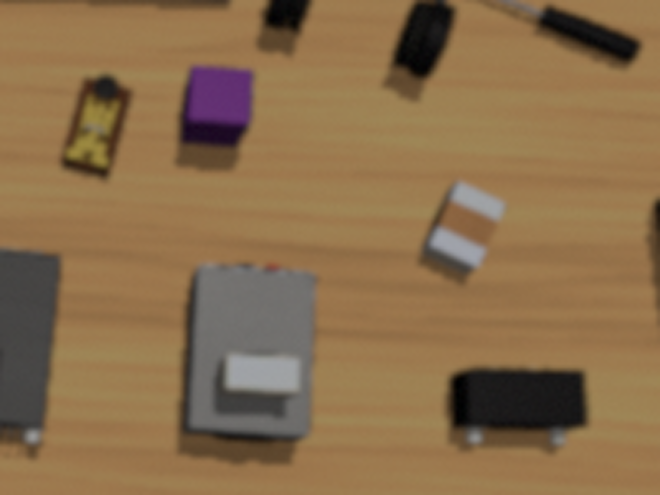

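Run:
```python
from h import *
np.set_printoptions(precision=1,suppress=True)
H=dict(radio=.06,psu=.075,tuner=.044,meter=.06,spk=.085,key=.018,carton=.04,clock=.137)
G=dict(radio=(469,123,-4),psu=(462,-139,-1.6),tuner=(447,393,-3),meter=(432,-391,.7),spk=(598,358,-19),key=(685,10,-13.5))
D=dict(radio=(160,160),psu=(150,110),tuner=(60,140),meter=(52,110),spk=(60,56),key=(90,50))
for n in ['scene','top']:
    z=np.load(n+'0.npz');c,T=cam(n);W=cloud(z['d'],c,T)*1000
    for k,(x,y,a) in G.items():
        off=1.9 if n=='scene' else -.5
        hh=H[k]*1000+off
        m=(np.abs(W[...,2]-hh)<4.5)&(np.hypot(W[...,0]-x,W[...,1]-y)<130)&(np.hypot(W[...,0]-x,W[...,1]-y)<.72*np.hypot(*D[k]))
        P=W[m][:,:2]
        for it in range(3):
            ar=np.radians(a);e=np.array([np.cos(ar),np.sin(ar)]);f=np.array([-e[1],e[0]])
            q=(P-[x,y])@np.stack([e,f],1)
            def edge(s,t,sg,half):
                b=np.linspace(-half*.85,half*.85,int(half*1.7/5)+1);o=[]
                for i in range(len(b)-1):
                    w=(t>b[i])&(t<b[i+1])
                    if w.sum()>2:o.append(((b[i]+b[i+1])/2,sg*np.max(sg*s[w])))
                o=np.array(o);
                med=np.median(o[:,1]);o=o[np.abs(o[:,1]-med)<8]
                p=np.polyfit(o[:,0],o[:,1],1);return np.median(o[:,1]),p[0]
            dx,dy=D[k]
            F=edge(q[:,0],q[:,1],1,dy/2);B=edge(q[:,0],q[:,1],-1,dy/2);L=edge(q[:,1],q[:,0],1,dx/2);Rr=edge(q[:,1],q[:,0],-1,dx/2)
            a+=np.degrees(np.mean([-F[1],L[1],Rr[1]]))*.8
        ce=np.array([x,y])
        print(n,k,'yaw%.1f'%a,'F %.1f B %.1f L %.1f R %.1f'%(F[0],B[0],L[0],Rr[0]),'slopes',[round(float(s)*57,1) for s in(F[1],B[1],L[1],Rr[1])],
          'ctr by front', ce+e*(F[0]-dx/2)+f*(L[0]+Rr[0])/2,'by both',ce+e*(F[0]+B[0])/2+f*(L[0]+Rr[0])/2)
```

```text
scene radio yaw-3.7 F 80.9 B -80.4 L 80.0 R -77.6 slopes [0.1, -1.2, -0.3, 0.4] ctr by front [470.  124.1] by both [469.3 124.2]
scene psu yaw-1.7 F 75.8 B -14.4 L 55.0 R -53.1 slopes [-0.2, -1.6, -0.2, -0.1] ctr by front [ 462.9 -138.1] by both [ 492.7 -139. ]
scene tuner yaw-3.3 F 28.4 B -30.8 L 70.8 R -67.7 slopes [1.4, 1.3, 1.7, -0.4] ctr by front [445.5 394.7] by both [445.9 394.6]
scene meter yaw1.4 F 26.2 B -24.7 L 54.7 R -53.5 slopes [0.7, 0.0, 0.0, 0.7] ctr by front [ 432.2 -390.4] by both [ 432.7 -390.4]
scene spk yaw-20.0 F 28.8 B -28.2 L 28.0 R -25.4 slopes [2.2, -1.1, 2.5, -1.2] ctr by front [597.3 359.6] by both [598.7 359.1]
scene key yaw-12.6 F 43.6 B -44.9 L 26.0 R -23.2 slopes [-0.7, 0.5, -0.3, -0.4] ctr by front [684.   11.7] by both [684.7  11.5]
top radio yaw-2.8 F 79.9 B -80.7 L 76.7 R -79.7 slopes [-0.4, -1.2, 0.2, -0.1] ctr by front [468.9 121.5] by both [468.6 121.5]
top psu yaw-1.7 F 74.0 B -75.2 L 52.2 R -55.1 slopes [0.7, -0.0, 0.7, 0.2] ctr by front [ 460.9 -140.4] by both [ 461.3 -140.4]
top tuner yaw-4.8 F 26.7 B -31.2 L 67.4 R -71.1 slopes [-0.6, 0.3, -0.8, 0.2] ctr by front [443.5 391.4] by both [444.6 391.4]
top meter yaw2.3 F 23.5 B -25.0 L 53.5 R -54.3 slopes [-0.8, 2.0, -0.5, -0.1] ctr by front [ 429.5 -391.5] by both [ 431.3 -391.4]
top spk yaw-19.1 F 28.1 B -30.2 L 25.9 R -28.3 slopes [-1.0, 0.1, 0.8, -1.9] ctr by front [595.8 357.5] by both [596.6 357.2]
top key yaw-14.6 F 40.8 B -45.6 L 22.0 R -25.5 slopes [4.4, 1.4, 2.7, 1.6] ctr by front [680.5   9.4] by both [682.2   8.9]
```

```bash
cat >> h.py <<'E'
def az(o):
    x=R.from_rotvec(o['orientation']).as_matrix()[:,0]; return np.degrees(np.arctan2(x[1],x[0]))
def plan(tx,ty,tz,a,n,w,start=None):
    """n equal world steps in mm; print tool-frame increments. w=finger mm. start=(xyz mm, az deg)"""
    o=get_obs(); M=R.from_rotvec(o['orientation']).as_matrix()
    p=np.array(o['tcp_pos'])*1000; 
    print('t %.2f tcp'%o['clock'],np.round(p,1),'az %.2f'%az(o),'tilt',np.round(M[:,2],3),'w %.1f'%(o['grip_width']*1000),'F',np.round(o['contact_force'],1))
    a0=az(o)
    if start: p=np.array(start[:3],float);a0=start[3]
    d=(np.array([tx,ty,tz])-p); da=(a-a0+180)%360-180
    print('delta',np.round(d,1),'dist/row %.1f'%(np.linalg.norm(d)/n),'turn',round(da,2),'wz/row %.4f'%(-np.radians(da)/n))
    for i in range(n):
        t=np.radians(a0+da*i/n); s=d/n
        print([round(float(v),1) for v in (s[0]*np.cos(t)+s[1]*np.sin(t), s[0]*np.sin(t)-s[1]*np.cos(t), -s[2])]+[0,0,round(float(-np.radians(da)/n),4),w])
E
python3 - <<'E'
from h import *
z=np.load('top0.npz');c,T=cam('top');W=cloud(z['d'],c,T)
for (y0,y1,x0,x1) in [(.45,.9,.35,.8),(.4,.9,.1,.35)]:
    m=(W[...,1]>y0)&(W[...,1]<y1)&(W[...,0]>x0)&(W[...,0]<x1);print(np.nanpercentile(W[m][:,2],[50,90,99]),np.nanmin(W[m&(W[...,2]>.04)],0))
plan(597.5,358.3,180,-19.5,10,85)
E
```

```text
[0.11696374 0.13744863 0.17062072] [0.35001423 0.45000204 0.04003652]
[0.11659114 0.17987211 0.34841323] [0.10490617 0.40018232 0.04048138]
t 0.10 tcp [189.5 647.3 230.4] az 73.68 tilt [-0.    -0.002 -1.   ] w 85.7 F [-0.2 -0.2  0.2]
delta [ 408.  -289.   -50.4] dist/row 50.2 turn -93.18 wz/row 0.1626
[-16.3, 47.3, 5.0, 0, 0, 0.1626, 85]
[-8.4, 49.3, 5.0, 0, 0, 0.1626, 85]
[-0.3, 50.0, 5.0, 0, 0, 0.1626, 85]
[7.8, 49.4, 5.0, 0, 0, 0.1626, 85]
[15.7, 47.5, 5.0, 0, 0, 0.1626, 85]
[23.2, 44.3, 5.0, 0, 0, 0.1626, 85]
[30.0, 40.0, 5.0, 0, 0, 0.1626, 85]
[36.1, 34.6, 5.0, 0, 0, 0.1626, 85]
[41.2, 28.3, 5.0, 0, 0, 0.1626, 85]
[45.3, 21.2, 5.0, 0, 0, 0.1626, 85]
```

servo_tool(increments=[-16, 47, 0, 0, 0, 0.16, 85, -8, 49, 0, 0, 0, 0.16, 85, 0, 50, 0, 0, 0, 0.16, 85, 8, 49, 0, 0, 0, 0.16, 85, 16, 47, 0, 0, 0, 0.16, 85, 23, 44, 0, 0, 0, 0.16, 85, 30, 40, 0, 0, 0, 0.16, 85, 36, 35, 0, 0, 0, 0.16, 85], squeeze=60)

```text
clock: 1.1
tcp_pos: [0.5184, 0.4204, 0.2309]
orientation: [3.141, 0.002, -0.001]
contact_force: [0.2, 0.4, 0.8]
grip_width: 0.0849
```

Run:
```python
from h import *
plan(597.5,358.3,180,-19.5,4,85)
```

```text
t 1.10 tcp [518.4 420.4 230.9] az 0.06 tilt [-0.001 -0.    -1.   ] w 84.9 F [0.2 0.4 0.8]
delta [ 79.1 -62.1 -50.9] dist/row 28.2 turn -19.56 wz/row 0.0853
[19.7, 15.5, 12.7, 0, 0, 0.0853, 85]
[21.0, 13.8, 12.7, 0, 0, 0.0853, 85]
[22.1, 12.0, 12.7, 0, 0, 0.0853, 85]
[23.0, 10.0, 12.7, 0, 0, 0.0853, 85]
```

servo_tool(increments=[19.5, 15.5, 12, 0, 0, 0.085, 85, 21, 14, 12, 0, 0, 0.085, 85, 22, 12, 12, 0, 0, 0.085, 85, 23, 10, 12, 0, 0, 0.085, 85, 0, 0, 0, 0, 0, 0, 85, 0, 0, 0, 0, 0, 0, 85, 0, 0, 0, 0, 0, 0, 85, 0, 0, 0, 0, 0, 0, 85])

```text
clock: 2.1
tcp_pos: [0.5961, 0.3606, 0.1837]
orientation: [-3.097, 0.52, -0.0]
contact_force: [0.6, 0.6, -0.7]
grip_width: 0.0851
```

Run:
```python
from h import *
plan(597.5,358.3,180,-19.5,1,85)
o=get_obs();p,d=grab_frame('wrist');save('w1',p)
c,T=cam('wrist',o);W=cloud(d,c,T)
np.savez('w1.npz',p=p,d=d,W=W)
m=(abs(W[...,2]-.085)<.006)&(p.max(2)<70)
n,l,s,ce=cv2.connectedComponentsWithStats(m.astype(np.uint8))
for i in range(1,n):
    if s[i,4]>200: print(s[i],cv2.minAreaRect((W[l==i][:,:2]*1000).astype(np.float32)))
```

```text
t 2.10 tcp [596.1 360.6 183.7] az -19.06 tilt [ 0.     0.001 -1.   ] w 85.1 F [ 0.6  0.6 -0.7]
delta [ 1.4 -2.3 -3.7] dist/row 4.6 turn -0.44 wz/row 0.0077
[2.1, 1.7, 3.7, 0, 0, 0.0077, 85]
[ 225  160   65   58 3541] ((597.4930419921875, 361.36474609375), (54.70535659790039, 58.71021270751953), 71.21070098876953)
```

View pics/w1.png

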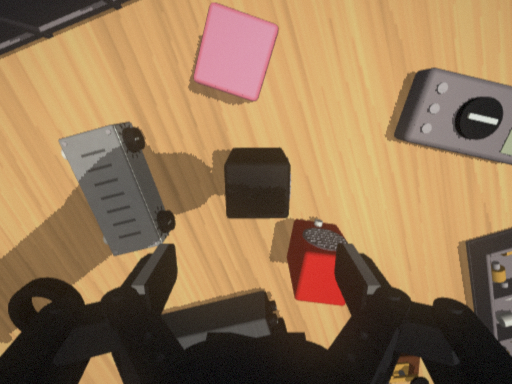

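servo_tool(increments=[1.5, 0.5, 35, 0, 0, 0, 85, 0, 0, 35, 0, 0, 0, 85, 0, 0, 35, 0, 0, 0, 85, 0, 0, 34, 0, 0, 0, 85, 0, 0, 0, 0, 0, 0, 85, 0, 0, 0, 0, 0, 0, 50, 0, 0, 0, 0, 0, 0, 50, 0, 0, 0, 0, 0, 0, 50])

```text
clock: 3.15
tcp_pos: [0.5988, 0.3598, 0.0466]
orientation: [-3.095, 0.522, -0.003]
contact_force: [-2.2, 0.2, 7.8]
grip_width: 0.0592
```

servo_tool(increments=[0, 0, 0, 0, 0, 0, 50, 0, 0, 0, 0, 0, 0, 50, 0, 0, 0, 0, 0, 0, 50, 0, 0, -20, 0, 0, 0, 50, 0, 0, -40, 0, 0, 0, 50, 0, 0, -50, 0, 0, 0, 50, 0, 0, -50, 0, 0, 0, 50, 0, 0, 0, 0, 0, 0, 50])

```text
clock: 4.15
tcp_pos: [0.6005, 0.3592, 0.2098]
orientation: [-3.092, 0.522, -0.011]
contact_force: [-0.1, -0.6, -6.9]
grip_width: 0.0591
```

Run:
```python
from h import *
plan(510.5,-22.7,200,-3.5,8,50)
o=get_obs();p,d=grab_frame('wrist');save('w2',p)
```

```text
t 4.15 tcp [600.5 359.2 209.8] az -19.18 tilt [ 0.008  0.005 -1.   ] w 59.1 F [-0.1 -0.6 -6.9]
delta [ -90.  -381.9   -9.8] dist/row 49.1 turn 15.68 wz/row -0.0342
[5.1, 48.8, 1.2, 0, 0, -0.0342, 50]
[3.4, 48.9, 1.2, 0, 0, -0.0342, 50]
[1.7, 49.0, 1.2, 0, 0, -0.0342, 50]
[0.0, 49.0, 1.2, 0, 0, -0.0342, 50]
[-1.6, 49.0, 1.2, 0, 0, -0.0342, 50]
[-3.3, 48.9, 1.2, 0, 0, -0.0342, 50]
[-5.0, 48.8, 1.2, 0, 0, -0.0342, 50]
[-6.7, 48.6, 1.2, 0, 0, -0.0342, 50]
```

View pics/w2.png

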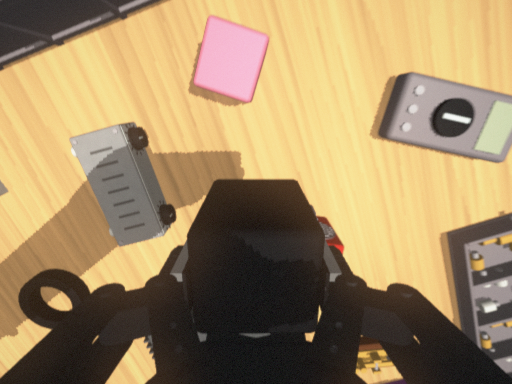

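servo_tool(increments=[5, 49, 0, 0, 0, -0.034, 50, 3.5, 49, 0, 0, 0, -0.034, 50, 2, 49, 0, 0, 0, -0.034, 50, 0, 49, 0, 0, 0, -0.034, 50, -1.5, 49, 0, 0, 0, -0.034, 50, -3, 49, 0, 0, 0, -0.034, 50, -5, 49, 0, 0, 0, -0.034, 50, -6.5, 48.5, 0, 0, 0, -0.034, 50])

```text
clock: 5.2
tcp_pos: [0.506, -0.0253, 0.2023]
orientation: [3.139, -0.095, -0.006]
contact_force: [1.2, 0.1, -6.4]
grip_width: 0.0591
```

Run:
```python
from h import *
plan(510.5,-22.7,140,-3.5,2,50)
o=get_obs();p,d=grab_frame('wrist');save('w3',p)
```

```text
t 5.20 tcp [506.  -25.3 202.3] az -3.48 tilt [-0.004 -0.001 -1.   ] w 59.1 F [ 1.2  0.1 -6.4]
delta [  4.5   2.6 -62.3] dist/row 31.3 turn -0.02 wz/row 0.0001
[2.2, -1.4, 31.2, 0, 0, 0.0001, 50]
[2.2, -1.4, 31.2, 0, 0, 0.0001, 50]
```

View pics/w3.png

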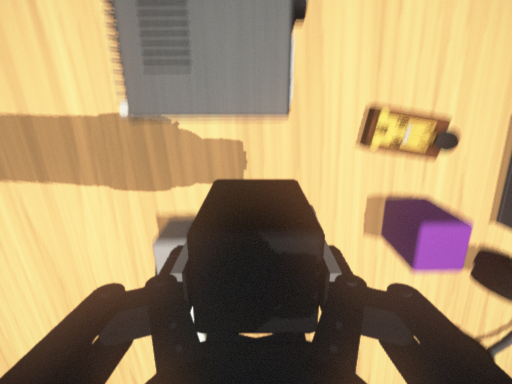

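servo_tool(increments=[4.5, -2.5, 30, 0, 0, 0, 50, 0, 0, 30, 0, 0, 0, 50, 0, 0, 20, 0, 0, 0, 50, 0, 0, 0, 0, 0, 0, 50, 0, 0, 20, 0, 0, 0, 50, 0, 0, 20, 0, 0, 0, 50, 0, 0, 20, 0, 0, 0, 50, 0, 0, 8, 0, 0, 0, 50])

```text
clock: 6.25
tcp_pos: [0.5125, -0.0214, 0.0557]
orientation: [3.14, -0.097, -0.003]
contact_force: [-0.0, -0.5, -6.4]
grip_width: 0.0591
```

Run:
```python
from h import *
plan(510.5,-22.7,47,-3.5,1,50)
```

```text
t 6.25 tcp [512.5 -21.4  55.7] az -3.54 tilt [-0.002 -0.    -1.   ] w 59.1 F [-0.  -0.5 -6.4]
delta [-2.  -1.3 -8.7] dist/row 9.0 turn 0.04 wz/row -0.0008
[-2.0, 1.4, 8.7, 0, 0, -0.0008, 50]
```

servo_tool(increments=[-2, 1, 4, 0, 0, 0, 50, 0, 0, 2, 0, 0, 0, 50, 0, 0, 2, 0, 0, 0, 50, 0, 0, 0, 0, 0, 0, 50, 0, 0, 0, 0, 0, 0, 50, 0, 0, 0, 0, 0, 0, 85, 0, 0, 0, 0, 0, 0, 85, 0, 0, 0, 0, 0, 0, 85])

```text
clock: 7.25
tcp_pos: [0.5117, -0.0225, 0.0487]
orientation: [-3.14, 0.098, -0.002]
contact_force: [-0.8, -1.0, -0.2]
grip_width: 0.0853
```

servo_tool(increments=[0, 0, 0, 0, 0, 0, 85, 0, 0, 0, 0, 0, 0, 85, 0, 0, -25, 0, 0, 0, 85, 0, 0, -45, 0, 0, 0, 85, 0, 0, -55, 0, 0, 0, 85, 0, 0, -55, 0, 0, 0, 85, 0, 0, 0, 0, 0, 0, 85, 0, 0, 0, 0, 0, 0, 85])

```text
clock: 8.25
tcp_pos: [0.5107, -0.0222, 0.228]
orientation: [-3.14, 0.097, 0.001]
contact_force: [0.2, 0.1, -0.4]
grip_width: 0.0856
```

```bash
cat > chk.py <<'E'
from h import *
import sys
np.set_printoptions(precision=1,suppress=True)
def chk(n,name,objs):
    o=get_obs();p,d=grab_frame(n);save(name,p)
    c,T=cam(n,o);W=cloud(d,c,T)*1000
    for k,(x,y,h,r) in objs.items():
        m=(abs(W[...,2]-h)<6)&(np.hypot(W[...,0]-x,W[...,1]-y)<r)
        nn,l,s,ce=cv2.connectedComponentsWithStats(m.astype(np.uint8),connectivity=4)
        if nn<2: print(k,'none');continue
        i=1+np.argmax(s[1:,4]);q=W[l==i]
        b=cv2.minAreaRect(q[:,:2].astype(np.float32)); print(n,k,s[i,4],'z %.1f'%np.median(q[:,2]),*[np.round(v,1) for v in b])
E
python3 - <<'E'
from chk import *
plan(445,393,200,-3.5,10,85)
chk('wrist','w4',dict(spk=(510,-22,85,60),radio=(469,123,60,140)))
chk('top','t4',dict(spk=(510,-22,85,60),clock=(434,-141,137,50),psu=(462,-139,75,110),radio=(469,123,60,140)))
chk('scene','s4',dict(spk=(510,-22,87,60),psu=(462,-139,77,110),radio=(469,123,62,140)))
E
```

```text
t 8.25 tcp [510.7 -22.2 228. ] az -3.54 tilt [-0.  0. -1.] w 85.6 F [ 0.2  0.1 -0.4]
delta [-65.7 415.2 -28. ] dist/row 42.1 turn 0.04 wz/row -0.0001
[-9.1, -41.0, 2.8, 0, 0, -0.0001, 85]
[-9.1, -41.0, 2.8, 0, 0, -0.0001, 85]
[-9.1, -41.0, 2.8, 0, 0, -0.0001, 85]
[-9.1, -41.0, 2.8, 0, 0, -0.0001, 85]
[-9.1, -41.0, 2.8, 0, 0, -0.0001, 85]
[-9.1, -41.0, 2.8, 0, 0, -0.0001, 85]
[-9.1, -41.0, 2.8, 0, 0, -0.0001, 85]
[-9.1, -41.0, 2.8, 0, 0, -0.0001, 85]
[-9.1, -41.0, 2.8, 0, 0, -0.0001, 85]
[-9.1, -41.0, 2.8, 0, 0, -0.0001, 85]
wrist spk 2760 z 83.9 [511.  -21.4] [55.  59.9] 86.6
wrist radio 18286 z 59.1 [464.7  98.5] [108.3 168.8] 86.9
spk none
top clock 193 z 136.3 [ 434.3 -149.5] [31.7 49.4] 1.4
top psu 824 z 74.4 [ 460.6 -164.5] [155.2  65. ] 0.9
top radio 2695 z 59.5 [468.9 121.7] [159.8 178. ] 86.5
scene spk 407 z 86.3 [511.  -21.1] [56.9 62.1] 85.6
scene psu 1603 z 76.3 [ 463.2 -137.5] [110.6 154. ] 88.1
scene radio 2158 z 61.7 [465.5 124.3] [160.1 175.2] 85.5
```

View pics/w4.png

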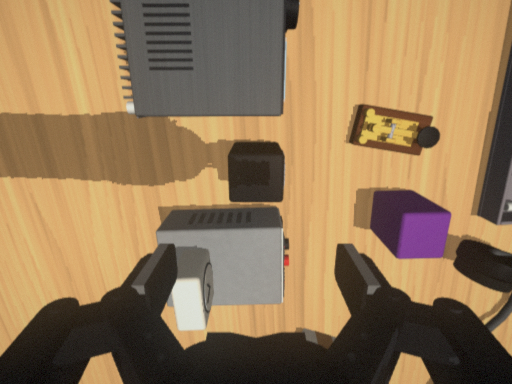

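View pics/s4.png

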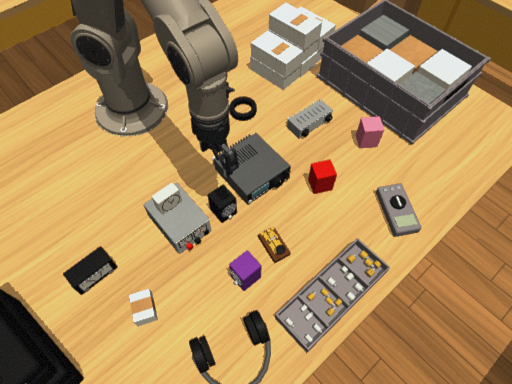

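servo_tool(increments=[-11.5, -51, 3, 0, 0, 0, 85, -11.5, -51, 3, 0, 0, 0, 85, -11.5, -51, 3, 0, 0, 0, 85, -11.5, -51, 3, 0, 0, 0, 85, -11.5, -51, 3, 0, 0, 0, 85, -11.5, -51, 3, 0, 0, 0, 85, -11, -51, 5, 0, 0, 0, 85, -11, -51, 5, 0, 0, 0, 85])

```text
clock: 9.4
tcp_pos: [0.4448, 0.3915, 0.1987]
orientation: [3.138, -0.098, -0.002]
contact_force: [0.0, 0.8, -0.1]
grip_width: 0.0848
```

servo_tool(increments=[0, -4, 20, 0, 0, 0, 85, 0, 0, 0, 0, 0, 0, 85, 0, 0, 0, 0, 0, 0, 85, 0, 0, 0, 0, 0, 0, 85, 0, 0, 0, 0, 0, 0, 85, 0, 0, 0, 0, 0, 0, 85, 0, 0, 0, 0, 0, 0, 85, 0, 0, 0, 0, 0, 0, 85])

```text
clock: 10.4
tcp_pos: [0.4458, 0.3945, 0.1803]
orientation: [-3.14, 0.097, 0.0]
contact_force: [-0.4, 0.1, -0.0]
grip_width: 0.0852
```

Run:
```python
from chk import *
plan(445,393,8,-3.5,4,85)
chk('wrist','w5',dict(tuner=(445,393,44,100)))
```

```text
t 10.40 tcp [445.8 394.5 180.3] az -3.54 tilt [-0.  0. -1.] w 85.2 F [-0.4  0.1 -0. ]
delta [  -0.8   -1.5 -172.3] dist/row 43.1 turn 0.04 wz/row -0.0002
[-0.2, 0.4, 43.1, 0, 0, -0.0002, 85]
[-0.2, 0.4, 43.1, 0, 0, -0.0002, 85]
[-0.2, 0.4, 43.1, 0, 0, -0.0002, 85]
[-0.2, 0.4, 43.1, 0, 0, -0.0002, 85]
wrist tuner 7464 z 43.0 [444.8 394.5] [139.9  61.4] 85.6
```

View pics/w5.png

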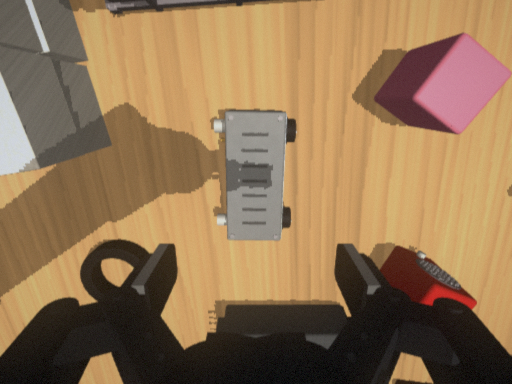

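servo_tool(increments=[-1, 0, 45, 0, 0, 0.01, 85, 0, 0, 45, 0, 0, 0, 85, 0, 0, 45, 0, 0, 0, 85, 0, 0, 35, 0, 0, 0, 85, 0, 0, 0, 0, 0, 0, 85, 0, 0, 0, 0, 0, 0, 50, 0, 0, 0, 0, 0, 0, 50, 0, 0, 0, 0, 0, 0, 50])

```text
clock: 11.45
tcp_pos: [0.4458, 0.3955, 0.0123]
orientation: [-3.137, 0.113, -0.003]
contact_force: [-0.9, -1.2, 7.2]
grip_width: 0.0591
```

servo_tool(increments=[0, 0, 0, 0, 0, 0, 50, 0, 0, 0, 0, 0, 0, 50, 0, 0, 0, 0, 0, 0, 50, 0, 0, -20, 0, 0, 0, 50, 0, 0, -40, 0, 0, 0, 50, 0, 0, -50, 0, 0, 0, 50, 0, 0, -40, 0, 0, 0, 50, 0, 0, 0, 0, 0, 0, 50])

```text
clock: 12.45
tcp_pos: [0.4466, 0.3958, 0.1643]
orientation: [-3.134, 0.113, -0.007]
contact_force: [0.6, -0.4, -6.0]
grip_width: 0.0589
```

Run:
```python
from chk import *
plan(519.2,119.7,150,-3.5,6,50)
chk('wrist','w6',{})
```

```text
t 12.45 tcp [446.6 395.8 164.3] az -4.14 tilt [ 0.  0. -1.] w 58.9 F [ 0.6 -0.4 -6. ]
delta [  72.6 -276.1  -14.3] dist/row 47.6 turn 0.64 wz/row -0.0019
[15.4, 45.0, 2.4, 0, 0, -0.0019, 50]
[15.3, 45.0, 2.4, 0, 0, -0.0019, 50]
[15.2, 45.1, 2.4, 0, 0, -0.0019, 50]
[15.1, 45.1, 2.4, 0, 0, -0.0019, 50]
[15.1, 45.1, 2.4, 0, 0, -0.0019, 50]
[15.0, 45.2, 2.4, 0, 0, -0.0019, 50]
```

View pics/w6.png

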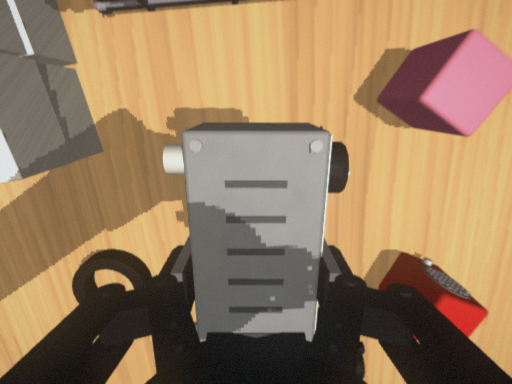

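servo_tool(increments=[15, 45, 0, 0, 0, 0, 50, 15, 45, 0, 0, 0, 0, 50, 15, 45, 0, 0, 0, 0, 50, 15, 45, 0, 0, 0, 0, 50, 15, 45, 0, 0, 0, 0, 50, 15, 45, 0, 0, 0, 0, 50, 0, 0, 30, 0, 0, 0, 50, 0, 0, 20, 0, 0, 0, 50])

```text
clock: 13.5
tcp_pos: [0.5131, 0.1172, 0.1075]
orientation: [3.138, -0.116, -0.007]
contact_force: [-0.7, 0.7, -6.0]
grip_width: 0.0591
```

Run:
```python
from chk import *
plan(519.2,120.5,74,-3.5,2,50)
```

```text
t 13.50 tcp [513.1 117.2 107.5] az -4.23 tilt [-0. -0. -1.] w 59.1 F [-0.7  0.7 -6. ]
delta [  6.1   3.3 -33.5] dist/row 17.1 turn 0.73 wz/row -0.0063
[2.9, -1.9, 16.8, 0, 0, -0.0063, 50]
[2.9, -1.8, 16.8, 0, 0, -0.0063, 50]
```

servo_tool(increments=[5, -4, 10, 0, 0, -0.012, 50, 0, 0, 10, 0, 0, 0, 50, 0, 0, 0, 0, 0, 0, 50, 0, 0, 0, 0, 0, 0, 50, 0, 0, 0, 0, 0, 0, 50, 0, 0, 0, 0, 0, 0, 50, 0, 0, 0, 0, 0, 0, 50, 0, 0, 0, 0, 0, 0, 50])

```text
clock: 14.5
tcp_pos: [0.5205, 0.1224, 0.0904]
orientation: [-3.14, 0.094, -0.0]
contact_force: [-0.9, -0.3, -6.6]
grip_width: 0.0589
```

Run:
```python
from chk import *
plan(519.2,120.5,72,-3.5,1,50)
chk('wrist','w7',{})
```

```text
t 14.50 tcp [520.5 122.4  90.4] az -3.44 tilt [ 0.  0. -1.] w 58.9 F [-0.9 -0.3 -6.6]
delta [ -1.3  -1.9 -18.4] dist/row 18.5 turn -0.06 wz/row 0.0011
[-1.2, 1.9, 18.4, 0, 0, 0.0011, 50]
```

View pics/w7.png

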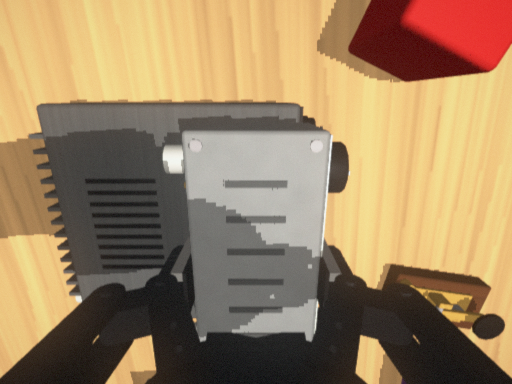

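Tuner over the radio, front edge near the radio's front; lower the last 18 mm.

servo_tool(increments=[-1, 2, 8, 0, 0, 0, 50, 0, 0, 6, 0, 0, 0, 50, 0, 0, 3, 0, 0, 0, 50, 0, 0, 2, 0, 0, 0, 50, 0, 0, 0, 0, 0, 0, 50, 0, 0, 0, 0, 0, 0, 50, 0, 0, 0, 0, 0, 0, 50, 0, 0, 0, 0, 0, 0, 50])

```text
clock: 15.55
tcp_pos: [0.519, 0.1203, 0.0723]
orientation: [-3.14, 0.095, 0.002]
contact_force: [-6.6, -2.5, 9.3]
grip_width: 0.0592
```

Contact (z +9 N). Release and lift.

servo_tool(increments=[0, 0, 0, 0, 0, 0, 85, 0, 0, 0, 0, 0, 0, 85, 0, 0, 0, 0, 0, 0, 85, 0, 0, 0, 0, 0, 0, 85, 0, 0, -30, 0, 0, 0, 85, 0, 0, -50, 0, 0, 0, 85, 0, 0, -50, 0, 0, 0, 85, 0, 0, -30, 0, 0, 0, 85])

```text
clock: 16.55
tcp_pos: [0.5202, 0.1205, 0.2339]
orientation: [-3.139, 0.095, -0.004]
contact_force: [1.0, 0.2, -0.4]
grip_width: 0.0854
```

Run:
```python
from chk import *
plan(432,-391,230,1,12,85)
chk('wrist','w8',dict(tuner=(519,120,104,100),radio=(469,123,60,140)))
chk('scene','s8',dict(tuner=(519,120,105,100),spk=(510,-22,87,60)))
```

```text
t 16.55 tcp [520.2 120.5 233.9] az -3.46 tilt [ 0.  0. -1.] w 85.4 F [ 1.   0.2 -0.4]
delta [ -88.2 -511.5   -3.9] dist/row 43.3 turn 4.46 wz/row -0.0065
[-4.8, 43.0, 0.3, 0, 0, -0.0065, 85]
[-5.0, 43.0, 0.3, 0, 0, -0.0065, 85]
[-5.3, 42.9, 0.3, 0, 0, -0.0065, 85]
[-5.6, 42.9, 0.3, 0, 0, -0.0065, 85]
[-5.9, 42.9, 0.3, 0, 0, -0.0065, 85]
[-6.2, 42.8, 0.3, 0, 0, -0.0065, 85]
[-6.4, 42.8, 0.3, 0, 0, -0.0065, 85]
[-6.7, 42.7, 0.3, 0, 0, -0.0065, 85]
[-7.0, 42.7, 0.3, 0, 0, -0.0065, 85]
[-7.3, 42.6, 0.3, 0, 0, -0.0065, 85]
[-7.5, 42.6, 0.3, 0, 0, -0.0065, 85]
[-7.8, 42.5, 0.3, 0, 0, -0.0065, 85]
wrist tuner 7729 z 103.1 [519.4 119.2] [139.2  61.3] 86.4
wrist radio 11217 z 59.1 [463.7 125. ] [157.8 170.3] 86.5
scene tuner 967 z 105.6 [520.  118.3] [139.9  63.9] 86.2
scene spk 410 z 86.4 [512.1 -21.7] [57.7 61.2] 86.4
```

View pics/w8.png

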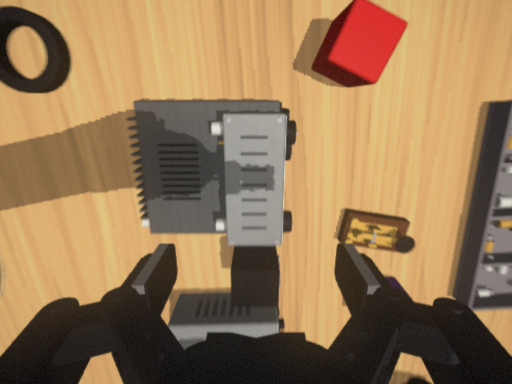

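servo_tool(increments=[-5, 50, 0, 0, 0, -0.008, 85, -5, 50, 0, 0, 0, -0.008, 85, -6, 50, 0, 0, 0, -0.008, 85, -6, 50, 0, 0, 0, -0.008, 85, -7, 50, 0, 0, 0, -0.008, 85, -7, 50, 0, 0, 0, -0.008, 85, -8, 50, 0, 0, 0, -0.008, 85, -8, 50, 0, 0, 0, -0.008, 85])

```text
clock: 17.65
tcp_pos: [0.4538, -0.279, 0.2304]
orientation: [-3.141, -0.007, 0.001]
contact_force: [0.6, 0.5, 0.4]
grip_width: 0.085
```

servo_tool(increments=[-8, 51, 0, 0, 0, -0.008, 85, -8, 51, 10, 0, 0, -0.008, 85, 0, 10, 20, 0, 0, 0, 85, 0, 0, 10, 0, 0, 0, 85, 0, 0, 0, 0, 0, 0, 85, 0, 0, 0, 0, 0, 0, 85, 0, 0, 0, 0, 0, 0, 85, 0, 0, 0, 0, 0, 0, 85])

```text
clock: 18.65
tcp_pos: [0.4401, -0.3897, 0.1918]
orientation: [3.141, 0.033, 0.001]
contact_force: [0.5, -0.5, -0.9]
grip_width: 0.0849
```

Run:
```python
from chk import *
plan(432,-391,20,1,4,85)
chk('wrist','w9',dict(meter=(432,-391,60,100)))
```

```text
t 18.65 tcp [ 440.1 -389.7  191.8] az 1.19 tilt [ 0. -0. -1.] w 84.9 F [ 0.5 -0.5 -0.9]
delta [  -8.1   -1.3 -171.8] dist/row 43.0 turn -0.19 wz/row 0.0008
[-2.0, 0.3, 43.0, 0, 0, 0.0008, 85]
[-2.0, 0.3, 43.0, 0, 0, 0.0008, 85]
[-2.0, 0.3, 43.0, 0, 0, 0.0008, 85]
[-2.0, 0.3, 43.0, 0, 0, 0.0008, 85]
wrist meter 5120 z 58.9 [ 431.3 -390.6] [ 52.5 108.8] 1.4
```

View pics/w9.png

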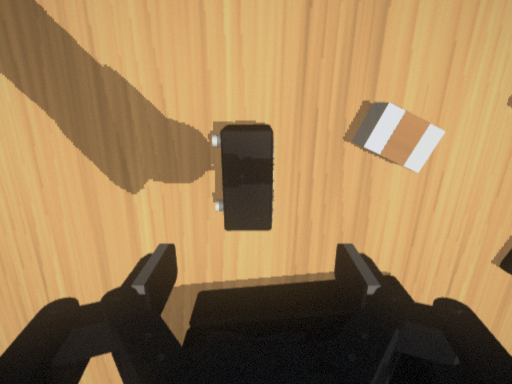

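servo_tool(increments=[-9, 1, 35, 0, 0, 0, 85, 0, 0, 45, 0, 0, 0, 85, 0, 0, 45, 0, 0, 0, 85, 0, 0, 35, 0, 0, 0, 85, 0, 0, 13, 0, 0, 0, 85, 0, 0, 0, 0, 0, 0, 85, 0, 0, 0, 0, 0, 0, 42, 0, 0, 0, 0, 0, 0, 42])

```text
clock: 19.7
tcp_pos: [0.4315, -0.3918, 0.0197]
orientation: [3.14, 0.032, 0.003]
contact_force: [-5.1, 4.2, 54.7]
grip_width: 0.0515
```

servo_tool(increments=[0, 0, 0, 0, 0, 0, 42, 0, 0, 0, 0, 0, 0, 42, 0, 0, 0, 0, 0, 0, 42, 0, 0, -20, 0, 0, 0, 42, 0, 0, -50, 0, 0, 0, 42, 0, 0, -60, 0, 0, 0, 42, 0, 0, -60, 0, 0, 0, 42, 0, 0, -40, 0, 0, 0, 42])

```text
clock: 20.7
tcp_pos: [0.4303, -0.3915, 0.2521]
orientation: [3.14, 0.03, 0.004]
contact_force: [0.9, -0.4, -5.6]
grip_width: 0.0512
```

Run:
```python
from chk import *
plan(523.5,119,240,-3.5,10,42)
chk('wrist','w10',{})
```

```text
t 20.70 tcp [ 430.3 -391.5  252.1] az 1.09 tilt [ 0. -0. -1.] w 51.2 F [ 0.9 -0.4 -5.6]
delta [ 93.2 510.5 -12.1] dist/row 51.9 turn -4.59 wz/row 0.0080
[10.3, -50.9, 1.2, 0, 0, 0.008, 42]
[9.9, -50.9, 1.2, 0, 0, 0.008, 42]
[9.5, -51.0, 1.2, 0, 0, 0.008, 42]
[9.1, -51.1, 1.2, 0, 0, 0.008, 42]
[8.7, -51.2, 1.2, 0, 0, 0.008, 42]
[8.2, -51.2, 1.2, 0, 0, 0.008, 42]
[7.8, -51.3, 1.2, 0, 0, 0.008, 42]
[7.4, -51.4, 1.2, 0, 0, 0.008, 42]
[7.0, -51.4, 1.2, 0, 0, 0.008, 42]
[6.6, -51.5, 1.2, 0, 0, 0.008, 42]
```

View pics/w10.png

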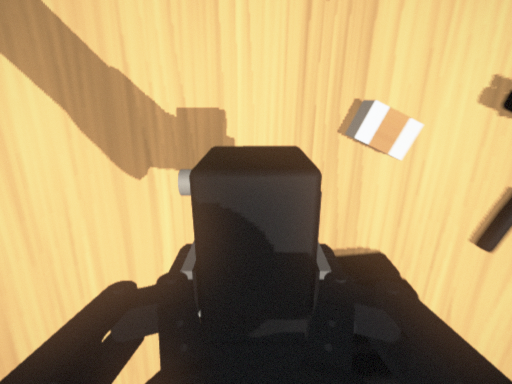

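servo_tool(increments=[10, -51, 0, 0, 0, 0.008, 42, 10, -51, 0, 0, 0, 0.008, 42, 9.5, -51, 0, 0, 0, 0.008, 42, 9, -51, 0, 0, 0, 0.008, 42, 8.5, -51, 0, 0, 0, 0.008, 42, 8, -51, 0, 0, 0, 0.008, 42, 8, -51, 0, 0, 0, 0.008, 42, 7.5, -51, 0, 0, 0, 0.008, 42])

```text
clock: 21.75
tcp_pos: [0.5036, 0.0176, 0.2485]
orientation: [-3.14, 0.071, 0.001]
contact_force: [0.5, -0.6, -5.8]
grip_width: 0.0513
```

servo_tool(increments=[7, -51, 0, 0, 0, 0.008, 42, 6.5, -48, 10, 0, 0, 0.008, 42, 0, 0, 20, 0, 0, 0, 42, 0, 0, 20, 0, 0, 0, 42, 0, 0, 20, 0, 0, 0, 42, 0, 0, 0, 0, 0, 0, 42, 0, 0, 0, 0, 0, 0, 42, 0, 0, 0, 0, 0, 0, 42])

```text
clock: 22.75
tcp_pos: [0.5232, 0.1147, 0.1793]
orientation: [-3.139, 0.094, -0.002]
contact_force: [0.2, 0.3, -4.5]
grip_width: 0.0512
```

Run:
```python
from chk import *
plan(523.5,118,124,-3.5,1,42)
chk('wrist','w11',{})
```

```text
t 22.75 tcp [523.2 114.7 179.3] az -3.45 tilt [ 0.  0. -1.] w 51.2 F [ 0.2  0.3 -4.5]
delta [  0.3   3.3 -55.3] dist/row 55.4 turn -0.05 wz/row 0.0009
[0.1, -3.3, 55.3, 0, 0, 0.0009, 42]
```

View pics/w11.png

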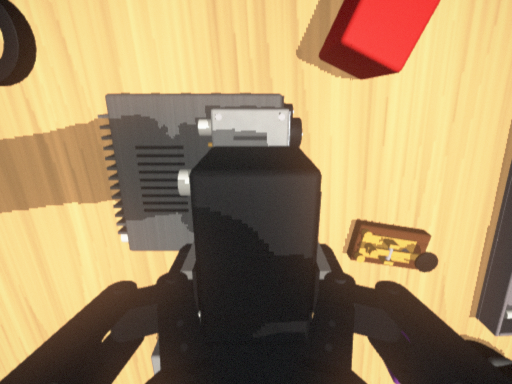

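servo_tool(increments=[0, -3.5, 20, 0, 0, 0, 42, 0, 0, 20, 0, 0, 0, 42, 0, 0, 8, 0, 0, 0, 42, 0, 0, 5, 0, 0, 0, 42, 0, 0, 3, 0, 0, 0, 42, 0, 0, 0, 0, 0, 0, 42, 0, 0, 0, 0, 0, 0, 42, 0, 0, 0, 0, 0, 0, 42])

```text
clock: 23.8
tcp_pos: [0.5234, 0.1182, 0.1238]
orientation: [-3.139, 0.095, -0.001]
contact_force: [-4.8, -0.5, 5.0]
grip_width: 0.0517
```

Contact felt; release gently and lift.

servo_tool(increments=[0, 0, 0, 0, 0, 0, 85, 0, 0, 0, 0, 0, 0, 85, 0, 0, 0, 0, 0, 0, 85, 0, 0, 0, 0, 0, 0, 85, 0, 0, -30, 0, 0, 0, 85, 0, 0, -50, 0, 0, 0, 85, 0, 0, -50, 0, 0, 0, 85, 0, 0, 0, 0, 0, 0, 85])

```text
clock: 24.8
tcp_pos: [0.5253, 0.1186, 0.2562]
orientation: [-3.137, 0.095, -0.011]
contact_force: [0.2, 0.1, 0.3]
grip_width: 0.0851
```

Run:
```python
from chk import *
plan(683.5,10.3,150,76.5,9,85)
chk('wrist','w12',dict(meter=(523,119,164,90)))
chk('scene','s12',dict(meter=(523,119,164,100),tuner=(519,120,105,100),spk=(510,-22,87,60)))
```

```text
t 24.80 tcp [525.3 118.6 256.2] az -3.46 tilt [ 0.  0. -1.] w 85.1 F [0.2 0.1 0.3]
delta [ 158.2 -108.3 -106.2] dist/row 24.3 turn 79.96 wz/row -0.1551
[18.3, 10.9, 11.8, 0, 0, -0.1551, 85]
[16.4, 13.6, 11.8, 0, 0, -0.1551, 85]
[14.1, 16.0, 11.8, 0, 0, -0.1551, 85]
[11.4, 18.0, 11.8, 0, 0, -0.1551, 85]
[8.5, 19.5, 11.8, 0, 0, -0.1551, 85]
[5.4, 20.6, 11.8, 0, 0, -0.1551, 85]
[2.1, 21.2, 11.8, 0, 0, -0.1551, 85]
[-1.2, 21.3, 11.8, 0, 0, -0.1551, 85]
[-4.4, 20.8, 11.8, 0, 0, -0.1551, 85]
wrist meter 6714 z 163.0 [523.6 119.2] [109.1  52.8] 86.7
scene meter 714 z 165.5 [525.1 118.3] [111.1  55.1] 86.2
scene tuner 158 z 105.3 [517.3  70.2] [42.3 61.6] 88.3
scene spk 407 z 86.2 [512.6 -22. ] [55.6 60.4] 86.0
```

View pics/w12.png

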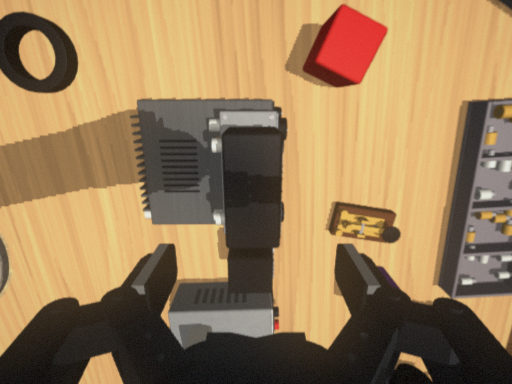

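Run:
```python
from chk import *
plan(683.5,10.3,170,-103.5,11,85)
c,T=cam('wrist',get_obs())
z=np.load('top0.npz');c,T=cam('top');W=cloud(z['d'],c,T)*1000;p=z['p'].astype(int)
m=(p[...,2]>p[...,1]+40)&(W[...,2]>70)&(abs(W[...,1]+80)<120)
print(cv2.boxPoints(cv2.minAreaRect(W[m][:,:2].astype(np.float32))))
```

```text
t 24.90 tcp [522.8 118.2 252.3] az -3.43 tilt [ 0.  0. -1.] w 84.9 F [-0.5 -0.4 -0.5]
delta [ 160.7 -107.9  -82.3] dist/row 19.1 turn -100.07 wz/row 0.1588
[15.2, 8.9, 7.5, 0, 0, 0.1588, 85]
[16.4, 6.4, 7.5, 0, 0, 0.1588, 85]
[17.2, 3.7, 7.5, 0, 0, 0.1588, 85]
[17.6, 1.0, 7.5, 0, 0, 0.1588, 85]
[17.5, -1.8, 7.5, 0, 0, 0.1588, 85]
[17.0, -4.6, 7.5, 0, 0, 0.1588, 85]
[16.1, -7.2, 7.5, 0, 0, 0.1588, 85]
[14.7, -9.6, 7.5, 0, 0, 0.1588, 85]
[13.0, -11.8, 7.5, 0, 0, 0.1588, 85]
[11.0, -13.8, 7.5, 0, 0, 0.1588, 85]
[8.7, -15.3, 7.5, 0, 0, 0.1588, 85]
[[ 669.6 -129. ]
 [ 721.5 -131.5]
 [ 724.2  -76.2]
 [ 672.3  -73.7]]
```

servo_tool(increments=[15, 9, 0, 0, 0, 0.16, 72, 16.5, 6.5, 0, 0, 0, 0.16, 72, 17, 4, 0, 0, 0, 0.16, 72, 17.5, 1, 5, 0, 0, 0.16, 72, 17.5, -2, 10, 0, 0, 0.16, 72, 17, -4.5, 10, 0, 0, 0.16, 72, 16, -7, 15, 0, 0, 0.16, 72, 14.5, -9.5, 15, 0, 0, 0.16, 72])

```text
clock: 25.9
tcp_pos: [0.6379, 0.0385, 0.1947]
orientation: [2.455, -1.956, -0.003]
contact_force: [0.2, 0.5, 0.1]
grip_width: 0.0729
```

servo_tool(increments=[13, -12, 15, 0, 0, 0.16, 72, 11, -14, 15, 0, 0, 0.155, 72, 8.5, -15, 0, 0, 0, 0.155, 72, 0, 0, 0, 0, 0, 0, 72, 0, 0, 0, 0, 0, 0, 72, 0, 0, 0, 0, 0, 0, 72, 0, 0, 0, 0, 0, 0, 72, 0, 0, 0, 0, 0, 0, 72])

```text
clock: 26.9
tcp_pos: [0.6821, 0.0096, 0.1675]
orientation: [-1.941, 2.47, 0.0]
contact_force: [0.7, 0.2, -0.0]
grip_width: 0.0721
```

Run:
```python
from chk import *
plan(683.5,10.3,0,-103.5,4,72)
chk('wrist','w13',dict(key=(683,10,17,60)))
chk('scene','s13',{})
```

```text
t 26.90 tcp [682.1   9.6 167.5] az -103.67 tilt [ 0.  0. -1.] w 72.1 F [ 0.7  0.2 -0. ]
delta [   1.4    0.7 -167.5] dist/row 41.9 turn 0.17 wz/row -0.0007
[-0.3, -0.3, 41.9, 0, 0, -0.0007, 72]
[-0.3, -0.3, 41.9, 0, 0, -0.0007, 72]
[-0.3, -0.3, 41.9, 0, 0, -0.0007, 72]
[-0.3, -0.3, 41.9, 0, 0, -0.0007, 72]
wrist key 2389 z 17.4 [685.   10.6] [50.  88.9] 76.9
```

View pics/w13.png

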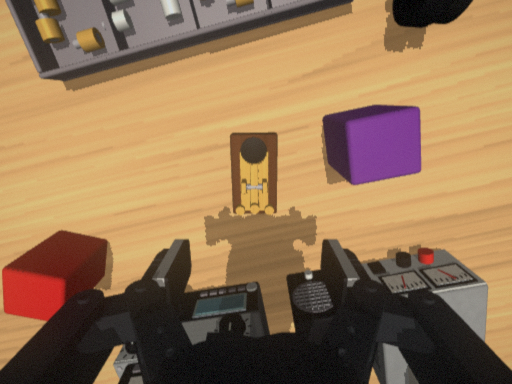

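View pics/s13.png

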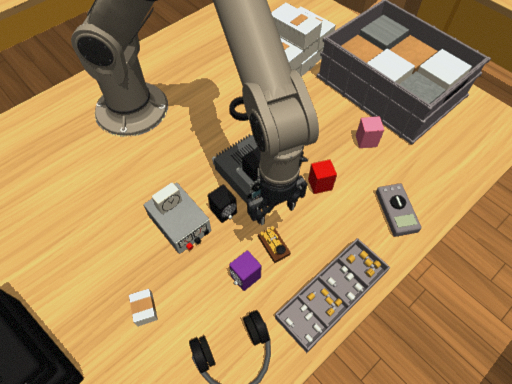

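Run:
```python
from chk import *
p,d=grab_frame('scene');c,T=cam('scene');W=cloud(d,c,T)*1000
for v in range(40,215,15):
    print(v,[tuple(np.round(W[v,u]).astype(int)) for u in (240,255,270,285,300)])
```

```text
40 [(np.int64(565), np.int64(20), np.int64(592)), (np.int64(586), np.int64(34), np.int64(597)), (np.int64(599), np.int64(55), np.int64(593)), (np.int64(202), np.int64(514), np.int64(122)), (np.int64(258), np.int64(526), np.int64(148))]
55 [(np.int64(576), np.int64(10), np.int64(574)), (np.int64(601), np.int64(20), np.int64(585)), (np.int64(615), np.int64(40), np.int64(582)), (np.int64(621), np.int64(69), np.int64(569)), (np.int64(278), np.int64(510), np.int64(109))]
70 [(np.int64(587), np.int64(0), np.int64(557)), (np.int64(615), np.int64(8), np.int64(570)), (np.int64(633), np.int64(24), np.int64(572)), (np.int64(643), np.int64(48), np.int64(565)), (np.int64(274), np.int64(524), np.int64(34))]
85 [(np.int64(166), np.int64(341), np.int64(5)), (np.int64(630), np.int64(-6), np.int64(557)), (np.int64(648), np.int64(10), np.int64(560)), (np.int64(663), np.int64(29), np.int64(558)), (np.int64(677), np.int64(49), np.int64(556))]
100 [(np.int64(235), np.int64(282), np.int64(25)), (np.int64(652), np.int64(-26), np.int64(555)), (np.int64(665), np.int64(-5), np.int64(549)), (np.int64(671), np.i
[... 1021 characters left out ...]
 [(np.int64(505), np.int64(51), np.int64(106)), (np.int64(545), np.int64(70), np.int64(132)), (np.int64(694), np.int64(-26), np.int64(391)), (np.int64(715), np.int64(-8), np.int64(396)), (np.int64(685), np.int64(77), np.int64(279))]
190 [(np.int64(513), np.int64(42), np.int64(49)), (np.int64(558), np.int64(58), np.int64(84)), (np.int64(695), np.int64(-25), np.int64(339)), (np.int64(717), np.int64(-5), np.int64(343)), (np.int64(703), np.int64(62), np.int64(254))]
205 [(np.int64(529), np.int64(26), np.int64(4)), (np.int64(676), np.int64(-47), np.int64(279)), (np.int64(691), np.int64(-18), np.int64(264)), (np.int64(613), np.int64(124), np.int64(-2)), (np.int64(643), np.int64(156), np.int64(0))]
```

servo_tool(increments=[-1.5, -2, 40, 0, 0, 0, 72, 0, 0, 45, 0, 0, 0, 72, 0, 0, 45, 0, 0, 0, 72, 0, 0, 25, 0, 0, 0, 72, 0, 0, 11, 0, 0, 0, 72, 0, 0, 0, 0, 0, 0, 72, 0, 0, 0, 0, 0, 0, 72, 0, 0, 0, 0, 0, 0, 72])

```text
clock: 28.05
tcp_pos: [0.6855, 0.0103, 0.0027]
orientation: [-1.939, 2.469, -0.002]
contact_force: [-0.4, -0.2, -0.4]
grip_width: 0.072
```

servo_tool(increments=[0, 0, 0, 0, 0, 0, 42, 0, 0, 0, 0, 0, 0, 42, 0, 0, 0, 0, 0, 0, 42, 0, 0, 0, 0, 0, 0, 42, 0, 0, 0, 0, 0, 0, 42, 0, 0, -20, 0, 0, 0, 42, 0, 0, -30, 0, 0, 0, 42, 0, 0, 0, 0, 0, 0, 42])

```text
clock: 29.05
tcp_pos: [0.6861, 0.0099, 0.0539]
orientation: [-1.938, 2.468, -0.004]
contact_force: [-0.4, 0.3, -6.3]
grip_width: 0.0482
```

Run:
```python
from chk import *
plan(634,112.5,51,-93.5,4,42)
chk('wrist','w14',{})
```

```text
t 29.05 tcp [686.1   9.9  53.9] az -103.72 tilt [ 0. -0. -1.] w 48.2 F [-0.4  0.3 -6.3]
delta [-52.1 102.6  -2.9] dist/row 28.8 turn 10.22 wz/row -0.0446
[-21.8, 18.7, 0.7, 0, 0, -0.0446, 42]
[-22.6, 17.7, 0.7, 0, 0, -0.0446, 42]
[-23.4, 16.7, 0.7, 0, 0, -0.0446, 42]
[-24.1, 15.7, 0.7, 0, 0, -0.0446, 42]
```

View pics/w14.png

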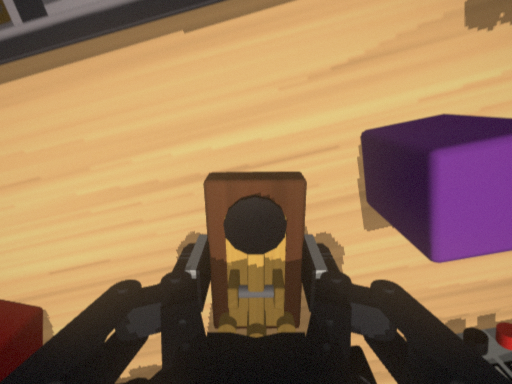

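servo_tool(increments=[-22, 18, 0, 0, 0, -0.044, 42, -22.5, 17.5, 0, 0, 0, -0.044, 42, -23.5, 16.5, 0, 0, 0, -0.044, 42, -24, 15.5, 0, 0, 0, -0.044, 42, 0, 0, 0, 0, 0, 0, 42, 0, 0, 10, 0, 0, 0, 42, 0, 0, 10, 0, 0, 0, 42, 0, 0, 0, 0, 0, 0, 42])

```text
clock: 30.1
tcp_pos: [0.6329, 0.1115, 0.0297]
orientation: [2.147, -2.29, -0.001]
contact_force: [-0.4, -0.1, -5.8]
grip_width: 0.0483
```

Run:
```python
from chk import *
plan(635,112.5,4,-93.5,1,42)
```

```text
t 30.10 tcp [632.9 111.5  29.7] az -93.70 tilt [-0. -0. -1.] w 48.3 F [-0.4 -0.1 -5.8]
delta [  2.1   1.  -25.7] dist/row 25.8 turn 0.2 wz/row -0.0036
[-1.1, -2.0, 25.7, 0, 0, -0.0036, 42]
```

servo_tool(increments=[-1, -2, 12, 0, 0, 0, 42, 0, 0, 8, 0, 0, 0, 42, 0, 0, 4, 0, 0, 0, 42, 0, 0, 2.5, 0, 0, 0, 42, 0, 0, 0, 0, 0, 0, 42, 0, 0, 0, 0, 0, 0, 42, 0, 0, 0, 0, 0, 0, 42, 0, 0, 0, 0, 0, 0, 42])

```text
clock: 31.1
tcp_pos: [0.636, 0.1136, 0.005]
orientation: [-2.15, 2.29, -0.0]
contact_force: [-0.3, -0.1, -4.9]
grip_width: 0.0483
```

servo_tool(increments=[0, 0, 1.5, 0, 0, 0, 42, 0, 0, 1, 0, 0, 0, 42, 0, 0, 0.5, 0, 0, 0, 42, 0, 0, 0, 0, 0, 0, 42, 0, 0, 0, 0, 0, 0, 42, 0, 0, 0, 0, 0, 0, 72, 0, 0, 0, 0, 0, 0, 72, 0, 0, 0, 0, 0, 0, 72])

```text
clock: 32.1
tcp_pos: [0.6363, 0.1135, 0.0018]
orientation: [-2.15, 2.29, -0.001]
contact_force: [0.1, -0.3, -0.8]
grip_width: 0.072
```

servo_tool(increments=[0, 0, 0, 0, 0, 0, 72, 0, 0, 0, 0, 0, 0, 72, 0, 0, -20, 0, 0, 0, 72, 0, 0, -45, 0, 0, 0, 72, 0, 0, -60, 0, 0, 0, 72, 0, 0, -60, 0, 0, 0, 72, 0, 0, -40, 0, 0, 0, 72, 0, 0, 0, 0, 0, 0, 72])

```text
clock: 33.1
tcp_pos: [0.6381, 0.113, 0.232]
orientation: [-2.144, 2.286, -0.005]
contact_force: [0.0, 0.5, -0.9]
grip_width: 0.0718
```

Run:
```python
from chk import *
plan(300,450,250,-93.5,8,42)
chk('wrist','w15',dict(key=(634,112,17,60)))
chk('scene','s15',{})
```

```text
t 33.10 tcp [638.1 113.  232. ] az -93.66 tilt [ 0.  0. -1.] w 71.8 F [ 0.   0.5 -0.9]
delta [-338.1  337.    18. ] dist/row 59.7 turn 0.16 wz/row -0.0004
[-39.3, 44.9, -2.3, 0, 0, -0.0004, 42]
[-39.4, 44.8, -2.3, 0, 0, -0.0004, 42]
[-39.4, 44.8, -2.3, 0, 0, -0.0004, 42]
[-39.4, 44.8, -2.3, 0, 0, -0.0004, 42]
[-39.4, 44.8, -2.3, 0, 0, -0.0004, 42]
[-39.4, 44.8, -2.3, 0, 0, -0.0004, 42]
[-39.4, 44.8, -2.3, 0, 0, -0.0004, 42]
[-39.5, 44.8, -2.3, 0, 0, -0.0004, 42]
wrist key 1694 z 17.6 [635.9 113.5] [49.5 89.4] 87.2
```

View pics/w15.png

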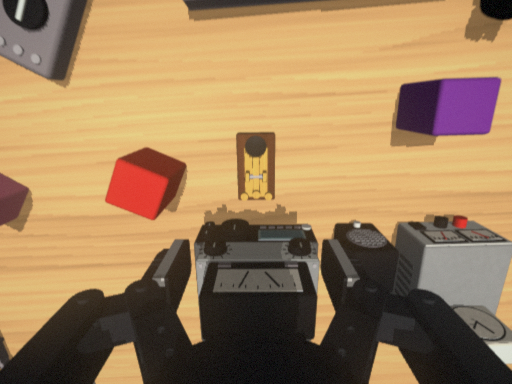

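servo_tool(increments=[-45, 0, -20, 0, 0, 0, 72, -50, 0, -10, 0, 0, 0, 72, -50, 0, 0, 0, 0, 0, 72, -50, 0, 0, 0, 0, 0, 72, -50, 0, 0, 0, 0, 0, 72, -50, 0, 0, 0, 0, 0, 72, 0, 0, 0, 0, 0, 0, 72, 0, 0, 0, 0, 0, 0, 72])

```text
clock: 34.2
tcp_pos: [0.6542, 0.4068, 0.2553]
orientation: [2.147, -2.289, 0.001]
contact_force: [-0.1, -0.9, 0.3]
grip_width: 0.072
```

Run:
```python
from chk import *
print(get_obs()['clock'])
for n,o in (('top',0),('scene',1.5)):
    chk(n,n+'F',dict(meter=(523,119,164+o,100),tuner=(519,120,104+o,100),spk=(510,-22,85+o,60),key=(635,113,18+o,60),carton=(595,-346,40+o,60),clock=(434,-141,137+o,60),psu=(462,-139,75+o,110),radio=(469,123,60+o,140)))
```

```text
34.2
top meter 692 z 163.4 [523.2 116.4] [110.   53.1] 86.7
top tuner 109 z 104.0 [515.   59.5] [24.  58.9] 87.2
top spk 351 z 84.4 [510.8 -24.1] [55.4 59.8] 86.6
top key 284 z 18.7 [634.4 111.3] [49.8 91.7] 86.9
top carton 354 z 39.9 [ 595.4 -346.8] [50.7 71.6] 66.1
top clock 258 z 136.1 [ 433.5 -141. ] [66.4 33. ] 89.7
top psu 1498 z 74.4 [ 460.1 -140.4] [110.5 156. ] 88.2
top radio 1764 z 59.6 [464.  122.1] [160.2 169.4] 86.7
scene meter 706 z 165.5 [523.7 119.2] [112.4  55.7] 85.4
scene tuner 218 z 104.9 [538.6 110.6] [148.3  58.8] 66.5
scene spk 412 z 86.2 [511.8 -22. ] [55.9 61.8] 86.0
scene key 261 z 19.9 [636.9 113.8] [50.6 87.7] 87.2
scene carton 618 z 41.2 [ 596.1 -344.5] [50.7 71.5] 66.8
scene clock 294 z 138.0 [ 434.7 -138.3] [65.9 34.5] 89.2
scene psu 1620 z 76.4 [ 462.5 -137.6] [110.5 154.9] 88.3
scene radio 999 z 61.8 [463.5 124.3] [162.  170.2] 87.3
```

View pics/sceneF.png

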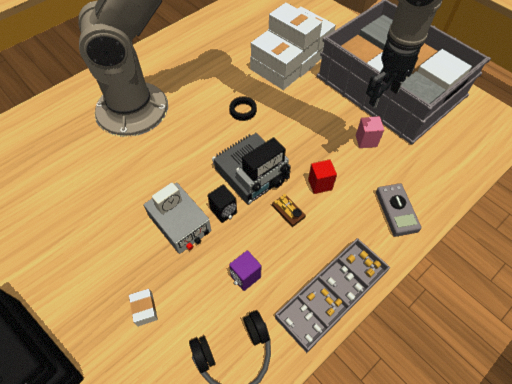

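View pics/topF.png

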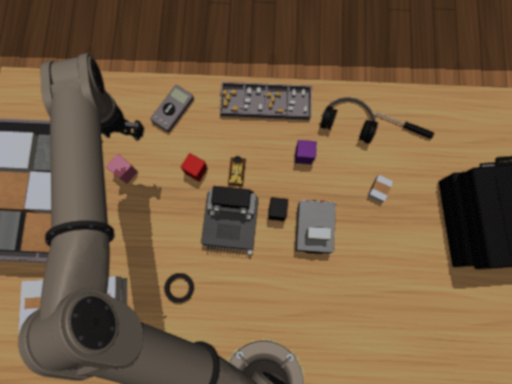

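Both views show the stack on the radio, the speaker in the gap and the key in front. All four are within about 3 mm of their targets, and the carton and clock have not moved.

```bash
python3 -c "
from bench import *
print(hand_in())"
```

```text
the job is handed in; nothing more can be done
None
```

I placed all four pieces around the radio and handed the job in at about 34 s of the 122 s allowed. `hand_in()` gives no verdict, so the results below are from my own last camera checks.

- **Position:** the tuner, meter, loudspeaker and key each measured within about 3 mm of their targets. Their headings were within about 1° of the radio's, and their tops were at the expected heights. The tuner was last measured cleanly just after it was placed, because the meter now covers most of it.
- **Bystanders:** the carton and clock still measured within about 1 mm of where they started.
- **Robot:** the arm is parked clear of everything, and the wrist force read near zero.

- **Camera disagreement:** the top and scene cameras differ by about 2–3 mm, mostly in y, which matches the stated calibration error. I used their averages for the targets.
- **Force spike:** the wrist force read about 55 N for a moment as the fingers closed on the meter. That is under the 120 N wrist limit, and the meter was not disturbed.

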